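# Find the socket wrench that fits and snug the nut

### The job

Find out which of the three T-handle socket wrenches fits the nut on the yellow washer, seat it fully down over that nut and tighten the nut by about an eighth of a turn (45 degrees clockwise seen from above). Finish still gripping that wrench, upright and fully seated on the nut, without letting go. The other two wrenches must stand upright in pockets of the rack, any that was tried put back there, and the other two nuts stay as they are.

Things in the scene. Friction and masses are not known exactly. Their poses are not given: they have to be found in the camera images.
- wrench_24: T-handle socket wrench for 24 mm nuts, blue bands, 0.22 kg, 123 mm tall, standing mouth down in a rack pocket. Origin: centre of the mouth (low end); z up the shaft, x along the 112 mm crossbar. Socket 37 mm wide; hex opening 25.5 mm across flats (flats face x and -x), 26 mm deep. Grip the hub: centre 105 mm above the mouth, 14 mm thick (y), 34 mm along x, 36 mm tall; crossbar at 109 mm.
- wrench_30: T-handle socket wrench for 30 mm nuts, white bands, 0.28 kg, 123 mm tall, standing mouth down in a rack pocket. Origin: centre of the mouth (low end); z up the shaft, x along the 112 mm crossbar. Socket 44 mm wide; hex opening 31.5 mm across flats (flats face x and -x), 26 mm deep. Grip the hub: centre 105 mm above the mouth, 14 mm thick (y), 34 mm along x, 36 mm tall; crossbar at 109 mm.
- wrench_36: T-handle socket wrench for 36 mm nuts, red bands, 0.34 kg, 123 mm tall, standing mouth down in a rack pocket. Origin: centre of the mouth (low end); z up the shaft, x along the 112 mm crossbar. Socket 52 mm wide; hex opening 37.5 mm across flats (flats face x and -x), 26 mm deep. Grip the hub: centre 105 mm above the mouth, 14 mm thick (y), 34 mm along x, 36 mm tall; crossbar at 109 mm.
- bench_vice: Fixed brown bench vice between rack and plate; carry things over or round it. On the robot's side of its origin it is up to 205 mm tall and 130 mm wide (feet 210 mm wide, 25 mm tall); beyond the origin only its bar, 76 mm wide (y), top 105 mm above the bench, reaches 230 mm further (+x). Origin 10 mm below the bench top, on the bar's middle line.
- rack: Grey open tray fixed to the bench, 80 x 270 x 35 mm (x, y, z), walls 5 mm; two dividers make three pockets, each 70 (x) x 83 mm (y), centred at x = 0, y = -88, 0, +88 mm. Origin: centre of its underside; pocket floor 5 mm above it. The wrenches start near the pocket centres, which in which varies, crossbars roughly along the rack's x.
- plate: Green steel plate fixed to the bench, 90 x 230 x 14 mm (x, y, z). Origin: centre of its underside. Three studs in a row at x = 0, y = -72, 0, +72 mm, each with a washer and a hex nut: a 24, a 30 and a 36 mm nut (across flats), which on which stud varies and is not told. At the start two flats of each nut face the plate's x and -x.
- washer_yellow: Yellow washer on the plate under the nut to tighten (the other washers are dark); which stud varies. 54 mm diameter, 3 mm thick; origin: centre of its underside, on the stud's axis; axes as the plate's.
- nut_seat (a point): Centre of the yellow washer's top, where the nut stands and where the mouth of a fully seated wrench rests. The nut is 16 mm high, its top 3 mm tapered, with a red paint stroke; the stud ends 5 mm above it. A wrench too small stays 12 to 16 mm up on the nut; one too large goes down as well, but turns round the nut without moving it.
- nut_24 (a joint): Turn of the 24 mm nut, on whichever stud it is, in rad: 0 at the start, grows clockwise seen from above (tightening). It turns in place against about 0.25 N m of friction and stays where left. The 24 mm wrench has about 7 degrees of free play on it either way from flats parallel.
- nut_30 (a joint): Turn of the 30 mm nut, on whichever stud it is, in rad: 0 at the start, grows clockwise seen from above (tightening). It turns in place against about 0.25 N m of friction and stays where left. The 30 mm wrench has about 5 degrees of free play on it either way from flats parallel.
- nut_36 (a joint): Turn of the 36 mm nut, on whichever stud it is, in rad: 0 at the start, grows clockwise seen from above (tightening). It turns in place against about 0.25 N m of friction and stays where left. The 36 mm wrench has about 5 degrees of free play on it either way from flats parallel.
Mind the look-alikes: they are no part of the job. What is shaped like the wrench_30 but pink or turquoise is not meant.

How it is judged:
On the way:
1. a gripped wrench is seated down over the nut on the yellow washer before any nut has been turned (((horizontal distance between wrench_24 and washer_yellow below 0.004 m and z of wrench_24 in the frame of washer_yellow below 0.007 m and angle between wrench_24's own z axis and vertical below 0.08 rad and contact force between the fingers and wrench_24 above 3 N) or (horizontal distance between wrench_30 and washer_yellow below 0.004 m and z of wrench_30 in the frame of washer_yellow below 0.007 m and angle between wrench_30's own z axis and vertical below 0.08 rad and contact force between the fingers and wrench_30 above 3 N) or (horizontal distance between wrench_36 and washer_yellow below 0.004 m and z of wrench_36 in the frame of washer_yellow below 0.007 m and angle between wrench_36's own z axis and vertical below 0.08 rad and contact force between the fingers and wrench_36 above 3 N)) and value of joint each of nut_24, nut_30, nut_36 below 0.2 rad), for 0.1 s.
At the end, for the whole second after the job is handed in: Matching wrench gripped (over 3 N), upright within 0.08 rad, within 4 mm of the stud axis and its mouth within 4 mm of the washer; its nut turned 0.52 to 1.05 rad clockwise, at rest; other nuts within 0.1 rad of start; other wrenches upright within 0.1 rad on the floor of rack pockets (((horizontal distance between wrench_24 and washer_yellow below 0.004 m and z of wrench_24 in the frame of washer_yellow below 0.007 m and angle between wrench_24's own z axis and vertical below 0.08 rad and contact force between the fingers and wrench_24 above 3 N and value of joint nut_24 between 0.52 and 1.05 rad and velocity of joint nut_24 between -0.05 and 0.05 rad/s and (x of wrench_30 in the frame of rack between -0.03 and 0.03 m and y of wrench_30 in the frame of rack between -0.125 and 0.125 m and z of wrench_30 in the frame of rack below 0.012 m and angle between wrench_30's own z axis and vertical below 0.1 rad and linear speed of wrench_30 below 0.02 m/s) and value of joint nut_30 between -0.1 and 0.1 rad and (x of wrench_36 in the frame of rack between -0.03 and 0.03 m and y of wrench_36 in the frame of rack between -0.125 and 0.125 m and z of wrench_36 in the frame of rack below 0.012 m and angle between wrench_36's own z axis and vertical below 0.1 rad and linear speed of wrench_36 below 0.02 m/s) and value of joint nut_36 between -0.1 and 0.1 rad) or (horizontal distance between wrench_30 and washer_yellow below 0.004 m and z of wrench_30 in the frame of washer_yellow below 0.007 m and angle between wrench_30's own z axis and vertical below 0.08 rad and contact force between the fingers and wrench_30 above 3 N and value of joint nut_30 between 0.52 and 1.05 rad and velocity of joint nut_30 between -0.05 and 0.05 rad/s and (x of wrench_24 in the frame of rack between -0.03 and 0.03 m and y of wrench_24 in the frame of rack between -0.125 and 0.125 m and z of wrench_24 in the frame of rack below 0.012 m and angle between wrench_24's own z axis and vertical below 0.1 rad and linear speed of wrench_24 below 0.02 m/s) and value of joint nut_24 between -0.1 and 0.1 rad and (x of wrench_36 in the frame of rack between -0.03 and 0.03 m and y of wrench_36 in the frame of rack between -0.125 and 0.125 m and z of wrench_36 in the frame of rack below 0.012 m and angle between wrench_36's own z axis and vertical below 0.1 rad and linear speed of wrench_36 below 0.02 m/s) and value of joint nut_36 between -0.1 and 0.1 rad) or (horizontal distance between wrench_36 and washer_yellow below 0.004 m and z of wrench_36 in the frame of washer_yellow below 0.007 m and angle between wrench_36's own z axis and vertical below 0.08 rad and contact force between the fingers and wrench_36 above 3 N and value of joint nut_36 between 0.52 and 1.05 rad and velocity of joint nut_36 between -0.05 and 0.05 rad/s and (x of wrench_24 in the frame of rack between -0.03 and 0.03 m and y of wrench_24 in the frame of rack between -0.125 and 0.125 m and z of wrench_24 in the frame of rack below 0.012 m and angle between wrench_24's own z axis and vertical below 0.1 rad and linear speed of wrench_24 below 0.02 m/s) and value of joint nut_24 between -0.1 and 0.1 rad and (x of wrench_30 in the frame of rack between -0.03 and 0.03 m and y of wrench_30 in the frame of rack between -0.125 and 0.125 m and z of wrench_30 in the frame of rack below 0.012 m and angle between wrench_30's own z axis and vertical below 0.1 rad and linear speed of wrench_30 below 0.02 m/s) and value of joint nut_30 between -0.1 and 0.1 rad))); the arm keeps its last pose, push and grip.
It also fails if it takes over 67 s, if anything falls off the work surface, if the arm or the gripper's body presses on something with over 40 N, if the wrist force passes 120 N, or if a joint passes its speed limit or range.

### The arm

A 7-joint arm with a two-finger parallel gripper is mounted at the origin on a cart in front of the work surface, level with it; the furniture and walls round the work are solid. World frame = base frame: x ahead of the robot, y to its left, z up, the work surface at z = 0. Lengths are in m, angles in rad, forces in N, time in s.
With the tool pointing down it reaches from about 0.35 to 0.9 m from the base axis. Payload 7.2 kg.
Tool frame: the origin (TCP) lies on the mounting face of the last link; the fingertips stand finger_overhang ahead of it and the grasp point (between the pads) lies 163 mm ahead of it (finger_overhang is the distance from the TCP to the fingertips, in m); z points along the fingers, y is the line along which they close (so a half turn about z gives the same grasp; the last joint's range is limited). The gripper opens to 88 mm and grips with 3 to 60 N. Pads are 20 mm wide; open, the fingers measure 115 mm over their backs; the gripper's body (75 mm by 178 mm) begins 61 mm behind the grasp point.
Start: joints at [-1.253, 0.411, -0.013, 1.596, 0.006, 1.134, -0.082], TCP at [0.235, 0.579, 0.405] pointing down, gripper open.
Joint ranges: [-2.95, 2.95], [-0.29, 1.99], [-1.47, 1.44], [0.14, 2.54], [-1.03, 4.17], [0.13, 1.85], [-2.86, 2.86]. Speed limits (rad/s): [2.39, 2.39, 3.01, 3.01, 3.14, 3.14, 3.14].

### API

Orientations are given as a rotation vector (axis times angle).
In Python, from rig import get_state, camera, close_job, search_frame, cut_out, finger_overhang gives the robot as it stands.
- The arm moves only by the tool step_arm, never from a script. Its argument "targets" is one flat list of numbers, 7 for each row, row after row: the finger opening in m, from 0 to 0.0878, then the shift along the tool's x, y, z in m, then the turn, a rotation vector about the tool's x, y, z in rad. In form: [hand, x, y, z, ax, ay, az, hand, x, y, z, ax, ay, az, ...]. A call has 1 to 10 rows; each row shifts and turns the commanded pose from where the row before left it, along the tool's axes as they then stand; what a row does not reach is not made up. A row lasts 1/10 s, in which the tool goes at most 50 mm and 8.59 degrees, less where a joint would pass 70% of its speed; a pose out of reach is approached as far as the arm can. A call is refused whole if a number of a shift passes 0.05 or a number of a turn 0.15, either way. A call with a gripper value outside its range is refused whole. The fingers move at their own pace and stop on an object; "force" is the grip in N (left out, the last holds). Time passes only in rows, so rows that do not move let the fingers close. It gives the time, the measured TCP pose, the force, the opening and the grip force at its end, in the units of the state.
- get_state(): the state, without advancing time (a new reading comes with each control period).
- camera(name): name is "scene" or "top" or "wrist"; returns a dict with "pixels" (480x640x3 uint8, blue, green, red), "fx", "fy", "cx", "cy" (pixels), "extrinsics" (4x4, takes a point from camera to world coordinates). Camera axes: x right, y down, z forward; pixel columns grow to the right and rows downward; lengths in m; the calibration is good to about 2 mm. A picture is of the moment at which its call begins. There is no depth.
- close_job(): hands the job in; it is judged then, once.
Trained networks look in the newest picture that a camera, given by its name, has taken for a name from the list of things; names that differ only in an ending like _2 or _b are one class to them, and where a whole thing is asked for, a point or a joint stands for the part that bears it (a point fixed in the world has none). Each returns a list of dicts, best first, with "confidence" (0 to 1); they miss things now and then, are a little off and sometimes report something else, mostly with a low value. They report only what shows in the picture. A call takes as long as a camera call. They do not tell look-alikes from the thing itself.
- search_frame(query, camera): "extent" ([left, top, right, bottom] in pixels, round what is visible of it).
- cut_out(query, camera): "pixels" (480x640 bool, what is visible of it) and "extent" ([left, top, right, bottom] in pixels, round what is visible of it).
The state is a dict: "clock": time; "joint_pos": joint angles; "qvel": joint speeds; "joint_torque": joint torques, N m; "eef_pos": TCP position; "ee_rot": TCP orientation; "contact_force": force on the tool from outside, world axes, zero at the start; "moment": the same for the moment, N m; "grip_width": finger opening in m; "grip_force": force on a finger pad.
Only numpy, scipy, OpenCV 4.12 (cv2) and the standard library are available. Lean on these libraries where they do the work, as an engineer would, in place of code of your own. Each camera call takes 0.05 s, during which the arm holds its last target. There are 200 camera calls.

## Working session

There is one attempt and no reset: what is moved stays moved. The work goes in short steps, Python scripts to look and compute and a tool call to move; the robot and the scene stay as the last step left them, time stands still between calls to the robot, and variables do not carry over. Pictures are saved under pics/ and viewed, at most 10 in all, crops included, and the job is handed in when it is done.

Besides the shell and the picture viewer there is one more tool, called after "Emit:" as name(argument=value, ...), one argument or row to a line, values as JSON. step_arm: Moves the arm, as the interface text tells. Its arguments: {"type":"object","properties":{"targets":{"type":"array"},"force":{"type":"number"}},"required":["targets"]}

```bash
ls; mkdir -p pics
cat > h.py <<'E'
import numpy as np, cv2, json
from rig import *
from scipy.spatial.transform import Rotation as R
def ray(c,u,v):
    E=np.array(c["extrinsics"]); d=E[:3,:3]@np.array([(u-c["cx"])/c["fx"],(v-c["cy"])/c["fy"],1]); return E[:3,3],d
def at_z(c,u,v,z):
    o,d=ray(c,u,v); return o+d*(z-o[2])/d[2]
def proj(c,p):
    E=np.array(c["extrinsics"]); q=E[:3,:3].T@(np.asarray(p,float)-E[:3,3]); return np.array([c["fx"]*q[0]/q[2]+c["cx"],c["fy"]*q[1]/q[2]+c["cy"]])
E
python3 - <<'E'
from h import *
s=get_state(); print({k:np.round(v,3).tolist() for k,v in s.items()}, finger_overhang if not callable(finger_overhang) else finger_overhang())
for n in ["scene","top"]:
    c=camera(n); cv2.imwrite(f"pics/{n}0.png",c["pixels"]); print(n,c["fx"],c["cx"],c["cy"],np.round(c["extrinsics"],3).tolist())
    for q in ["wrench_24","wrench_30","wrench_36","rack","plate","washer_yellow","bench_vice","nut_24","nut_30","nut_36"]:
        for d in search_frame(q,n)[:4]: print(q,round(d["confidence"],2),np.round(d["extent"]).tolist())
E
```

```text
pics
{'clock': 0.0, 'joint_pos': [-1.253, 0.412, -0.013, 1.597, 0.006, 1.134, -0.082], 'qvel': [-0.001, -0.0, 0.001, 0.001, 0.0, 0.001, -0.0], 'joint_torque': [0.0, -58.797, 0.642, -29.107, -0.054, 0.018, 0.0], 'eef_pos': [0.235, 0.579, 0.404], 'ee_rot': [-0.602, -3.083, 0.002], 'contact_force': [0.833, -0.295, -1.144], 'moment': [-0.024, 0.008, 0.001], 'grip_force': 0.0, 'grip_width': 0.088} 0.182
scene 507.63621431043873 316.04997792533476 234.26032165203867 [[0.33, 0.46, -0.824, 1.347], [0.944, -0.17, 0.283, -0.299], [-0.011, -0.871, -0.491, 0.598], [0.0, 0.0, 0.0, 1.0]]
wrench_24 0.96 [444.0, 182.0, 482.0, 237.0]
wrench_24 0.9 [410.0, 163.0, 430.0, 216.0]
wrench_24 0.84 [420.0, 187.0, 447.0, 246.0]
wrench_24 0.61 [382.0, 198.0, 409.0, 251.0]
wrench_30 0.96 [444.0, 182.0, 482.0, 237.0]
wrench_30 0.9 [410.0, 163.0, 430.0, 216.0]
wrench_30 0.84 [420.0, 187.0, 447.0, 246.0]
wrench_30 0.61 [382.0, 198.0, 409.0, 251.0]
wrench_36 0.96 [444.0, 182.0, 482.0, 237.0]
wrench_36 0.9 [410.0, 163.0, 430.0, 216.0]
wrench_36 0.84 [420.0, 187.0, 447.0, 246.0]
wrench_36 0.61 [382.0, 198.0, 409.0, 2
[... 1341 characters left out ...]
 0.82 [181.0, 252.0, 221.0, 286.0]
wrench_36 0.68 [196.0, 195.0, 218.0, 233.0]
wrench_36 0.66 [227.0, 192.0, 243.0, 232.0]
rack 0.86 [188.0, 200.0, 286.0, 234.0]
plate 0.83 [364.0, 172.0, 450.0, 222.0]
plate 0.25 [398.0, 188.0, 414.0, 208.0]
washer_yellow 0.54 [397.0, 187.0, 411.0, 207.0]
bench_vice 0.73 [312.0, 152.0, 386.0, 347.0]
nut_24 0.6 [378.0, 196.0, 385.0, 204.0]
nut_24 0.51 [424.0, 186.0, 441.0, 198.0]
nut_24 0.38 [401.0, 190.0, 412.0, 199.0]
nut_30 0.6 [378.0, 196.0, 385.0, 204.0]
nut_30 0.51 [424.0, 186.0, 441.0, 198.0]
nut_30 0.38 [401.0, 190.0, 412.0, 199.0]
nut_36 0.6 [378.0, 196.0, 385.0, 204.0]
nut_36 0.51 [424.0, 186.0, 441.0, 198.0]
nut_36 0.38 [401.0, 190.0, 412.0, 199.0]
```

Run:
```python
import cv2,numpy as np
a=cv2.imread("pics/top0.png")[140:310,170:460]; a=cv2.resize(a,(800,469),interpolation=cv2.INTER_CUBIC)
cv2.imwrite("pics/topc.png",a)
b=cv2.imread("pics/scene0.png")[130:350,150:490]; b=cv2.resize(b,(800,518),interpolation=cv2.INTER_CUBIC)
cv2.imwrite("pics/scenec.png",b)
```

```text
(no output)
```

View pics/topc.png

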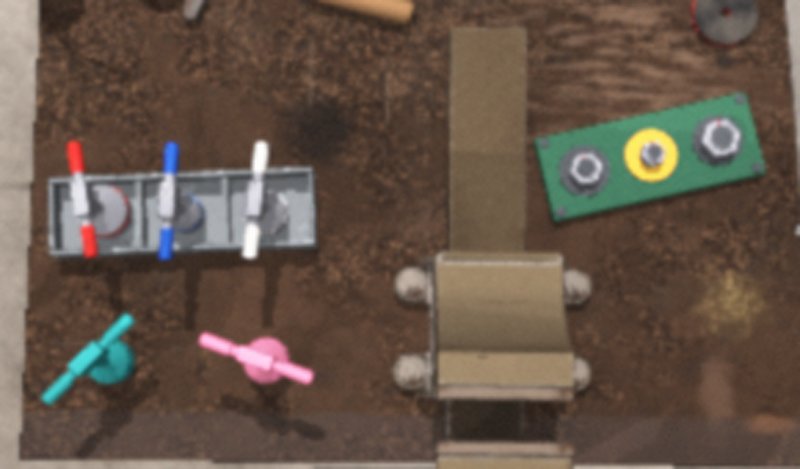

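View pics/scenec.png

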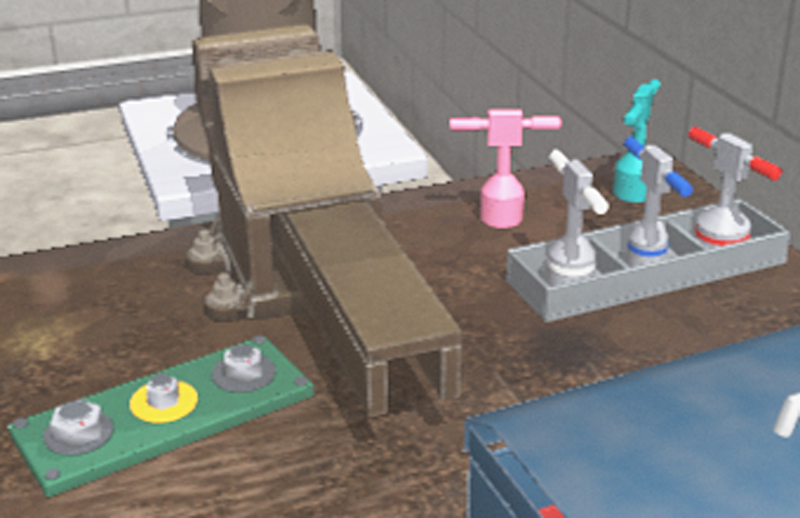

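The top view shows three candidates in the rack, at full-image pixels: red wrench (200,210), blue (231,211) and white (263,212). The look-alikes are turquoise (203,270) and pink (263,270), outside the rack. The nut on the yellow washer at (406,196) looks the smallest of the three, which suggests 24 mm (blue), so I'll measure it.

```bash
cat >> h.py <<'E'
def cuts(n,qs):
    c=camera(n); 
    return c,{q:cut_out(q,n) for q in qs}
E
python3 - <<'E'
from h import *
c=camera("top")
f=lambda x,y:(170+x*.3625,140+y*.3625)
print("rack",[np.round(at_z(c,*f(*p),.035)[:2],3).tolist() for p in [(50,180),(312,168),(316,246),(52,258)]])
print("plate",[np.round(at_z(c,*f(*p),.014)[:2],3).tolist() for p in [(537,140),(743,95),(765,172),(556,220)]])
print("washer",np.round(at_z(c,*f(651,155),.017),3), "studs",[np.round(at_z(c,*f(*p),.034),3).tolist() for p in [(587,169),(652,154),(721,138)]])
print("hubs",[np.round(at_z(c,*f(*p),.125),3).tolist() for p in [(82,197),(169,198),(256,196)]])
print("bar ends",[np.round(at_z(c,*f(*p),.119),3).tolist() for p in [(75,143),(91,256),(171,143),(166,258),(262,143),(249,256)]])
print("vice bar",[np.round(at_z(c,*f(*p),.105),3).tolist() for p in [(451,30),(526,30)]],"jaw",[np.round(at_z(c,*f(*p),.2),3).tolist() for p in [(440,255),(560,255)]])
s=camera("scene"); g=lambda x,y:(150+x*.425,130+y*.425)
print("blue", np.round(at_z(s,*g(470,410),.1),3),np.round(at_z(s,*g(470,410),0),3))
w=camera("wrist"); print(w["fx"],w["cx"],w["cy"]); st=get_state()
T=np.eye(4);T[:3,:3]=R.from_rotvec(st["ee_rot"]).as_matrix();T[:3,3]=st["eef_pos"]
print(np.round(T,3)); print(np.round(np.linalg.inv(T)@np.array(w["extrinsics"]),3))
E
```

```text
rack [[0.502, 0.401], [0.519, 0.134], [0.438, 0.128], [0.422, 0.396]]
plate [[0.555, -0.099], [0.606, -0.316], [0.525, -0.338], [0.471, -0.119]]
washer [ 0.54  -0.218  0.017] studs [[0.522, -0.149, 0.034], [0.538, -0.216, 0.034], [0.556, -0.288, 0.034]]
hubs [[0.472, 0.345, 0.125], [0.473, 0.262, 0.125], [0.476, 0.18, 0.125]]
bar ends [[0.525, 0.355, 0.119], [0.417, 0.336, 0.119], [0.527, 0.263, 0.119], [0.416, 0.264, 0.119], [0.528, 0.176, 0.119], [0.419, 0.186, 0.119]]
vice bar [[0.646, -0.005, 0.105], [0.647, -0.079, 0.105]] jaw [[0.414, 0.005, 0.2], [0.415, -0.102, 0.2]]
blue [ 0.745 -0.037  0.1  ] [0.624 0.015 0.   ]
418.7504360144264 315.2911198600711 245.93193043158624
[[-0.927  0.376  0.     0.235]
 [ 0.376  0.927  0.     0.579]
 [-0.     0.    -1.     0.405]
 [ 0.     0.     0.     1.   ]]
[[ 0.001 -0.965 -0.263  0.071]
 [ 1.     0.     0.001 -0.   ]
 [-0.001 -0.263  0.965  0.021]
 [ 0.     0.     0.     1.   ]]
```

Emit:
step_arm(
  targets=[0.0878, 0, 0, 0, 0, 0, -0.132, 0.0878, 0, 0, 0, 0, 0, -0.132, 0.0878, 0, 0, 0, 0, 0, -0.132, 0.0878, -0.03, -0.04, 0, 0, 0, 0, 0.0878, -0.03, -0.04, 0, 0, 0, 0, 0.0878, -0.03, -0.04, -0.01, 0, 0, 0, 0.0878, -0.03, -0.04, -0.01, 0, 0, 0, 0.0878, -0.03, -0.04, -0.01, 0, 0, 0, 0.0878, -0.03, -0.04, -0.01, 0, 0, 0, 0.0878, -0.03, -0.04, 0, 0, 0, 0],
)

```text
clock: 2.25
eef_pos: [0.4468, 0.3027, 0.4456]
ee_rot: [-0.016, 3.139, 0.003]
contact_force: [0.6, 0.1, 0.1]
grip_width: 0.088
grip_force: 0.0
```

Emit:
step_arm(
  targets=[0.0878, -0.027, -0.037, 0, 0, 0, 0, 0.0878, 0, 0, 0, 0, 0, 0, 0.0878, 0, 0, 0, 0, 0, 0],
)

```text
clock: 2.55
eef_pos: [0.4736, 0.2666, 0.444]
ee_rot: [-0.012, 3.141, 0.0]
contact_force: [-0.5, 0.7, 0.2]
grip_width: 0.0875
grip_force: 0.0
```

Run:
```python
from h import *
s=get_state(); print(s["clock"],s["eef_pos"],np.round(R.from_rotvec(s["ee_rot"]).as_matrix(),3).tolist(),s["contact_force"],s["moment"])
w=camera("wrist"); cv2.imwrite("pics/w1.png",w["pixels"])
for d in cut_out("wrench_24","wrist")[:6]: 
    m=d["pixels"]; print(round(d["confidence"],2),np.round(d["extent"]),w["pixels"][m].mean(0).round())
```

```text
2.55 [0.47359596 0.26659602 0.44396954] [[-1.0, -0.007, 0.0], [-0.007, 1.0, 0.0], [-0.0, 0.0, -1.0]] [-0.50245943  0.65998508  0.24598652] [ 0.05533428 -0.00477846 -0.00324908]
0.95 [130.   0. 264.  69.] [195. 152. 239.]
0.85 [188. 155. 252. 290.] [233. 230. 226.]
0.81 [355.   0. 444.  79.] [199. 202.   4.]
0.69 [367. 156. 437. 296.] [178. 178. 225.]
0.68 [294. 151. 331. 301.] [241. 205. 158.]
0.16 [  2.   2.  90. 333.] [72. 85. 95.]
```

View pics/w1.png

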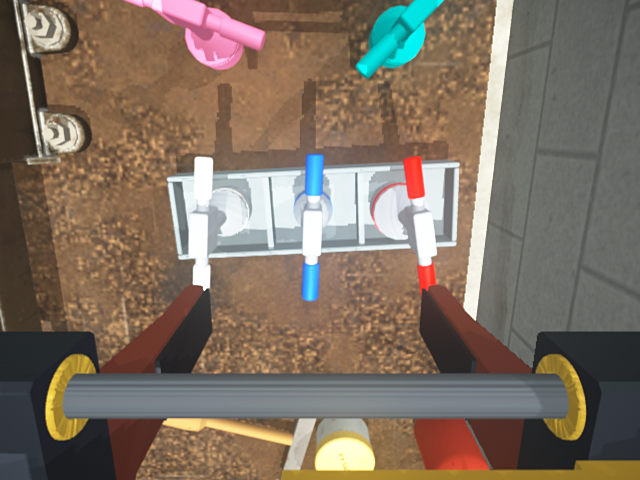

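The wrist view shows the blue-banded wrench in the middle pocket, with its bar from (315,154) to (311,300) and its hub at (313,228). White is on the left (203,220) and red on the right (420,220). Pink and turquoise are outside the rack, at (215,35) and (397,40).

```bash
cat >> h.py <<'E'
def blue(n,z=.114):
    c=camera(n); hsv=cv2.cvtColor(np.ascontiguousarray(c["pixels"]),cv2.COLOR_BGR2HSV)
    m=cv2.inRange(hsv,(100,130,80),(125,255,255)); k,l,st,ce=cv2.connectedComponentsWithStats(m)
    return c,[(st[i].tolist(),at_z(c,*ce[i],z)) for i in range(1,k) if st[i,4]>60]
E
python3 - <<'E'
from h import *
for n in ["wrist","top"]:
    c,b=blue(n)
    for x in b: print(n,x[0],np.round(x[1],4))
w=camera("wrist")
print([np.round(at_z(w,*p,.114),4).tolist() for p in [(315,154),(311,300)]], at_z(w,313,228,.128))
E
```

```text
wrist [299, 156, 22, 42, 533] [0.4323 0.2647 0.114 ]
wrist [299, 265, 17, 38, 385] [0.5159 0.2624 0.114 ]
top [583, 52, 21, 20, 328] [ 0.9078 -0.7215  0.114 ]
top [248, 76, 18, 7, 63] [0.8398 0.2076 0.114 ]
top [631, 248, 9, 47, 281] [ 0.3307 -0.8097  0.114 ]
[[0.4166, 0.268, 0.114], [0.5299, 0.2664, 0.114]] [0.46819302 0.26726486 0.128     ]
```

Emit:
step_arm(
  targets=[0.05, 0, -0.002, 0.03, 0, 0, 0.01, 0.05, 0, 0, 0.04, 0, 0, 0, 0.05, 0, 0, 0.04, 0, 0, 0, 0.05, 0, 0, 0.04, 0, 0, 0, 0.05, 0, 0, 0.021, 0, 0, 0, 0.05, 0, 0, 0, 0, 0, 0, 0.0, 0, 0, 0, 0, 0, 0, 0.0, 0, 0, 0, 0, 0, 0, 0.0, 0, 0, 0, 0, 0, 0, 0.0, 0, 0, 0, 0, 0, 0],
  force=40,
)

```text
clock: 3.8
eef_pos: [0.4733, 0.2658, 0.2741]
ee_rot: [-0.0, 3.14, 0.002]
contact_force: [0.9, 0.3, -0.3]
grip_width: 0.0215
grip_force: 0.0
```

Run:
```python
from h import *
s=get_state(); print({k:np.round(v,4).tolist() for k,v in s.items() if k not in("joint_torque","qvel")})
```

```text
{'clock': 3.8, 'joint_pos': [-0.651, 0.4236, 0.064, 1.9332, -0.0374, 0.7839, 1.0049], 'eef_pos': [0.4733, 0.2658, 0.2741], 'ee_rot': [-0.0005, 3.1399, 0.002], 'contact_force': [0.939, 0.2584, -0.2774], 'moment': [0.022, -0.0446, 0.0572], 'grip_force': 0.0, 'grip_width': 0.0215}
```

Emit:
step_arm(
  targets=[0.0, 0, 0, 0, 0, 0, 0, 0.0, 0, 0, 0, 0, 0, 0, 0.0, 0, 0, 0, 0, 0, 0, 0.0, 0, 0, 0, 0, 0, 0],
)

```text
clock: 4.2
eef_pos: [0.4733, 0.2656, 0.2735]
ee_rot: [-0.0, 3.141, 0.001]
contact_force: [-1.3, -1.1, 6.4]
grip_width: 0.0137
grip_force: 40.0
```

Emit:
step_arm(
  targets=[0.0, 0, 0, -0.02, 0, 0, 0, 0.0, 0, 0, -0.03, 0, 0, 0, 0.0, 0, 0, -0.03, 0, 0, 0, 0.0, 0, 0, -0.03, 0, 0, 0, 0.0, 0, 0, -0.03, 0, 0, 0, 0.0, 0, 0, -0.03, 0, 0, 0, 0.0, 0, 0, 0, 0, 0, 0],
)

```text
clock: 4.9
eef_pos: [0.4737, 0.2658, 0.4465]
ee_rot: [0.0, 3.137, 0.006]
contact_force: [0.7, 1.1, -1.5]
grip_width: 0.0139
grip_force: 40.0
```

Run:
```python
from h import *
s=get_state(); print({k:np.round(v,4).tolist() for k,v in s.items() if k not in("joint_torque","qvel")})
w=camera("wrist"); cv2.imwrite("pics/w2.png",w["pixels"])
```

```text
{'clock': 4.9, 'joint_pos': [-0.6672, 0.2332, 0.0808, 1.7471, -0.0207, 1.1559, 0.9904], 'eef_pos': [0.4737, 0.2658, 0.4465], 'ee_rot': [0.0001, 3.1366, 0.0057], 'contact_force': [0.7079, 1.0904, -1.4881], 'moment': [0.0501, -0.0478, -0.0072], 'grip_force': 39.9991, 'grip_width': 0.0139}
```

View pics/w2.png

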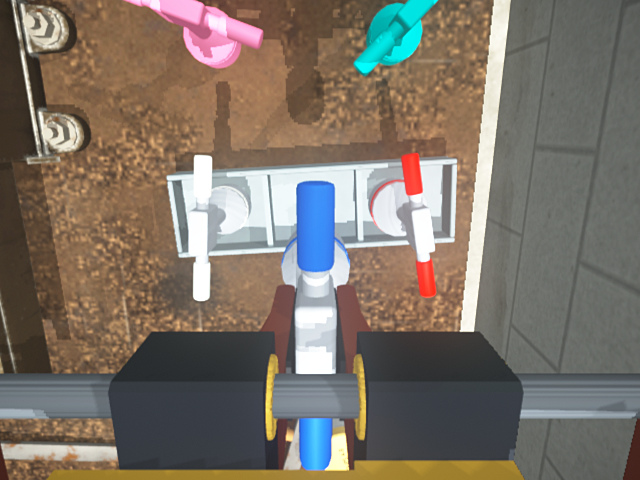

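The blue wrench is gripped and hanging straight; its near bar end is at (315,182). Now I'll carry it over the vice bar and look at the plate.

Emit:
step_arm(
  targets=[0.0, -0.013, -0.044, 0, 0, 0, 0, 0.0, -0.013, -0.044, 0, 0, 0, 0, 0.0, -0.013, -0.044, 0, 0, 0, 0, 0.0, -0.013, -0.044, 0, 0, 0, 0, 0.0, -0.013, -0.044, 0, 0, 0, 0, 0.0, -0.013, -0.044, 0, 0, 0, 0, 0.0, -0.013, -0.044, 0, 0, 0, 0, 0.0, -0.013, -0.044, 0, 0, 0, 0, 0.0, -0.013, -0.044, 0, 0, 0, 0, 0.0, -0.013, -0.044, 0, 0, 0, 0],
)

```text
clock: 5.95
eef_pos: [0.6031, -0.176, 0.4405]
ee_rot: [0.001, -3.138, -0.001]
contact_force: [0.7, 0.2, -2.0]
grip_width: 0.014
grip_force: 40.0
```

Emit:
step_arm(
  targets=[0.0, -0.013, -0.043, 0, 0, 0, 0, 0.0, 0, 0, 0, 0, 0, -0.115, 0.0, 0, 0, 0, 0, 0, -0.115, 0.0, 0, 0, 0.04, 0, 0, 0, 0.0, 0, 0, 0.04, 0, 0, 0, 0.0, 0, 0, 0, 0, 0, 0, 0.0, 0, 0, 0, 0, 0, 0],
)

```text
clock: 6.65
eef_pos: [0.6159, -0.2173, 0.3616]
ee_rot: [0.36, -3.118, -0.002]
contact_force: [0.8, -0.8, -1.1]
grip_width: 0.0139
grip_force: 40.0
```

Run:
```python
from h import *
s=get_state(); print({k:np.round(v,4).tolist() for k,v in s.items() if k not in("joint_torque","qvel")})
print(np.round(R.from_rotvec(s["ee_rot"]).as_matrix(),3).tolist())
w=camera("wrist"); cv2.imwrite("pics/w3.png",w["pixels"])
for q in ["washer_yellow","nut_24"]:
  for d in cut_out(q,"wrist")[:4]: print(q,round(d["confidence"],2),np.round(d["extent"]))
```

```text
{'clock': 6.65, 'joint_pos': [0.0763, 0.5027, 0.2734, 1.5845, -0.1476, 1.0783, 2.1887], 'eef_pos': [0.6159, -0.2173, 0.3616], 'ee_rot': [0.3602, -3.1175, -0.0016], 'contact_force': [0.8042, -0.775, -1.0661], 'moment': [0.0366, -0.0734, -0.0812], 'grip_force': 39.9991, 'grip_width': 0.0139}
[[-0.974, -0.228, -0.003], [-0.228, 0.974, 0.001], [0.003, 0.001, -1.0]]
washer_yellow 0.75 [300.  97. 370. 174.]
nut_24 0.92 [203. 106. 264. 162.]
nut_24 0.74 [314. 116. 353. 154.]
nut_24 0.56 [409. 112. 460. 156.]
```

View pics/w3.png

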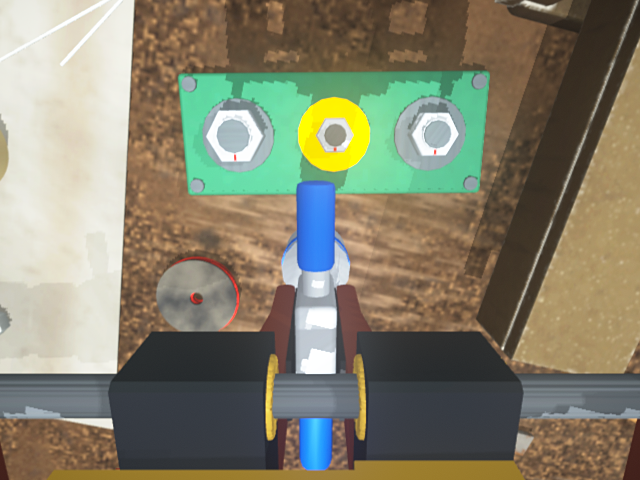

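The view shows the nut on the yellow washer at (335,134), the smallest at about 39 px across corners. The other two, at (234,134) and (435,134), measure about 61 and 51 px. That makes it 24 mm, so the blue wrench fits.

```bash
cat >> h.py <<'E'
from scipy.optimize import least_squares
def washer(c,z=.017):
    hsv=cv2.cvtColor(np.ascontiguousarray(c["pixels"]),cv2.COLOR_BGR2HSV)
    m=cv2.inRange(hsv,(22,150,120),(35,255,255)); k,l,st,ce=cv2.connectedComponentsWithStats(m)
    best=None
    for i in range(1,k):
        if st[i,4]<80: continue
        q=at_z(c,*ce[i],z)
        if np.hypot(q[0]-.54,q[1]+.217)<.04 and (best is None or st[i,4]>st[best,4]): best=i
    cn=max(cv2.findContours((l==best).astype(np.uint8),cv2.RETR_EXTERNAL,cv2.CHAIN_APPROX_NONE)[0],key=len)
    cn=cv2.convexHull(cn).reshape(-1,2)
    P=np.array([at_z(c,*p,z)[:2] for p in cn])
    r=least_squares(lambda x:np.hypot(P[:,0]-x[0],P[:,1]-x[1])-x[2],[.54,-.217,.027],loss="soft_l1",f_scale=.001)
    return r.x,np.sqrt(np.mean(r.fun**2))
def tool():
    s=get_state(); T=np.eye(4);T[:3,:3]=R.from_rotvec(s["ee_rot"]).as_matrix();T[:3,3]=s["eef_pos"]; return T
def rows(m): 
    for v in range(182,270,20):
        x=np.flatnonzero(m[v,280:350]); print(v,x.min()+280,x.max()+280)
E
python3 - <<'E'
from h import *
for n in ["wrist","top","scene"]:
    c=camera(n); print(n,np.round(washer(c)[0],4),washer(c)[1])
c=camera("wrist"); T=tool(); Ti=np.linalg.inv(T)
hsv=cv2.cvtColor(np.ascontiguousarray(c["pixels"]),cv2.COLOR_BGR2HSV); m=cv2.inRange(hsv,(95,100,50),(130,255,255))
rows(m); v=np.flatnonzero(m[100:270,315]); print("top edge",v.min()+100)
def tz(u,v,z):
    o,d=ray(c,u,v); o=Ti[:3,:3]@o+Ti[:3,3]; d=Ti[:3,:3]@d; return o+d*(z-o[2])/d[2]
x0=v.min()+100
print(tz(315,x0,.165),tz(315,x0,.159)); print([tz(*p,.159).round(4) for p in [(315,200),(315,240)]])
# expected mouth & predicted pixel
for p in [(0,0,.268),(.0185,0,.268),(0,.0185,.268),(0,-.0185,.268)]:
    print(p,proj(c,(T@np.r_[p,1])[:3]).round(1))
# plate red strokes/nut directions
E
```

```text
wrist [ 0.5444 -0.2197  0.0267] 0.00016562379144927268Traceback (most recent call last):
  File "<stdin>", line 3, in <module>
  File "h.py", line 26, in washer
    cn=max(cv2.findContours((l==best).astype(np.uint8),cv2.RETR_EXTERNAL,cv2.CHAIN_APPROX_NONE)[0],key=len)
ValueError: max() iterable argument is empty
```

Run:
```python
from h import *
for n in ["top","scene"]:
    c=camera(n); c["pixels"]=cv2.imread(f"pics/{n}0.png")
    try: print(n,np.round(washer(c)[0],4),washer(c)[1])
    except Exception as e: print(n,e)
c=camera("wrist"); T=tool(); Ti=np.linalg.inv(T)
hsv=cv2.cvtColor(np.ascontiguousarray(c["pixels"]),cv2.COLOR_BGR2HSV); m=cv2.inRange(hsv,(95,100,50),(130,255,255))
rows(m); v=np.flatnonzero(m[100:270,315]); print("top edge",v.min()+100)
def tz(u,v,z):
    o,d=ray(c,u,v); o=Ti[:3,:3]@o+Ti[:3,3]; d=Ti[:3,:3]@d; return o+d*(z-o[2])/d[2]
x0=v.min()+100
print(tz(315,x0,.165),tz(315,x0,.159)); print([tz(*p,.159).round(4) for p in [(315,200),(315,240)]])
for p in [(0,0,.268),(.0185,0,.268),(0,.0185,.268),(0,-.0185,.268)]:
    print(p,proj(c,(T@np.r_[p,1])[:3]).round(1))
print(T.round(4)[:3])
```

```text
top [ 0.5411 -0.2171  0.0258] 0.000301254015266485
scene [ 0.5471 -0.2216  0.0269] 0.0004947687860448888
182 301 331
202 297 334
222 297 334
242 290 341
262 282 349
top edge 180
[ 0.05500393 -0.00069926  0.165     ] [ 0.05567352 -0.00069926  0.159     ]
[array([ 0.0491, -0.0007,  0.159 ]), array([ 0.0353, -0.0007,  0.159 ])]
(0, 0, 0.268) [316.1 251.2]
(0.0185, 0, 0.268) [316.1 221.7]
(0, 0.0185, 0.268) [346.2 251.2]
(0, -0.0185, 0.268) [286.  251.2]
[[-9.736e-01 -2.283e-01  1.500e-03  6.163e-01]
 [-2.283e-01  9.736e-01 -3.000e-04 -2.174e-01]
 [-1.400e-03 -6.000e-04 -1.000e+00  3.639e-01]]
```

Emit:
step_arm(
  targets=[0.0, 0.035, 0.007, 0.02, 0, 0, 0, 0.0, 0.0355, 0.0075, 0.022, 0, 0, 0, 0.0, 0, 0, 0, 0, 0, 0, 0.0, 0, 0, 0, 0, 0, 0, 0.0, 0, 0, 0, 0, 0, 0],
)

```text
clock: 7.55
eef_pos: [0.5455, -0.2194, 0.322]
ee_rot: [-0.361, 3.118, -0.001]
contact_force: [0.1, 0.0, -2.3]
grip_width: 0.0139
grip_force: 40.0
```

Run:
```python
from h import *
T=tool(); print(T[:3].round(4), get_state()["contact_force"])
out=[]
for n,(u,v) in {"wrist":(315,250),"scene":(217,300)}.items():
    c=camera(n); cv2.imwrite(f"pics/a_{n}.png",c["pixels"]); 
    m=proj(c,(T@[0,0,.268,1])[:3]); print(n,"mouth px",m.round(1),"seat px",proj(c,[.544,-.2195,.017]).round(1))
    u0,v0=int(m[0]),int(m[1]); h=50 if n=="scene" else 130
    u0=max(h,min(640-h,u0)); v0=max(h,min(480-h,v0))
    out.append(cv2.resize(np.ascontiguousarray(c["pixels"][v0-h:v0+h,u0-h:u0+h]),(400,400),interpolation=cv2.INTER_CUBIC)); print(u0-h,v0-h)
cv2.imwrite("pics/a.png",np.hstack(out))
```

```text
[[-9.735e-01 -2.287e-01  2.700e-03  5.455e-01]
 [-2.287e-01  9.735e-01 -6.000e-04 -2.194e-01]
 [-2.500e-03 -1.200e-03 -1.000e+00  3.220e-01]] [ 0.06051283  0.00949427 -2.27880331]
wrist mouth px [315.8 251.6] seat px [316.5 233.9]
185 121
scene mouth px [218.1 283.4] seat px [219.9 298.8]
168 233
```

View pics/a.png

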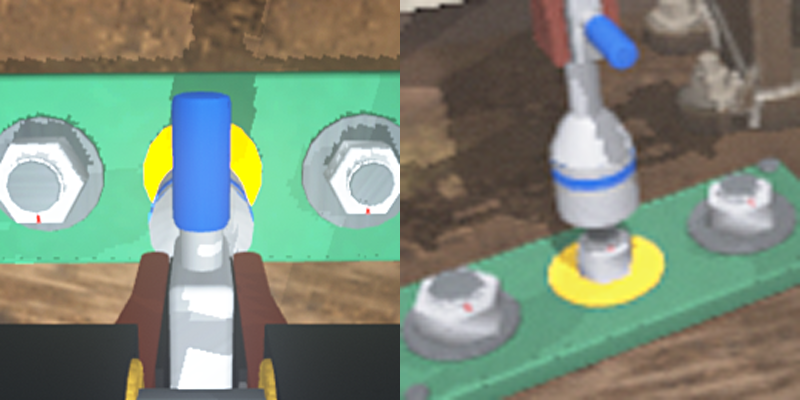

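The scene crop shows the socket just above the yellow-washer nut: socket at crop (596,200), washer centre at (607,270). I'll measure the small remaining offset numerically.

```bash
cat >> h.py <<'E'
def fit_circle_px(c,P,ctr,r,z):
    "best world shift of circle (ctr,r,z) to match contour pixels P"
    th=np.linspace(0,2*np.pi,181)
    from scipy.spatial import cKDTree
    def f(x):
        q=np.array([proj(c,[ctr[0]+x[0]/1000+r*np.cos(t),ctr[1]+x[1]/1000+r*np.sin(t),z]) for t in th])
        return cKDTree(q).query(P)[0]
    s=least_squares(f,[0,0],loss="soft_l1",f_scale=.3,diff_step=.01,x_scale=1); return np.array(ctr)+s.x/1000,np.mean(s.fun)
E
python3 - <<'E'
from h import *
T=tool()
c=camera("scene"); img=np.ascontiguousarray(c["pixels"])
print("washer scene",washer(c)); 
for d in cut_out("wrench_24","scene")[:5]:
    l,t,r,b=d["extent"]; 
    if l<217<r and b<320: print(d["confidence"],d["extent"]); m=d["pixels"]; break
m0=(T@[0,0,.268,1])[:3]; print("mouth",m0)
ys=np.flatnonzero(m.any(1)); yb=ys.max()
for v in range(yb-14,yb+1,2):
    x=np.flatnonzero(m[v]); print(v,x.min(),x.max())
pu=proj(c,m0)
P=[]
for u in range(int(pu[0])-9,int(pu[0])+10):
    y=np.flatnonzero(m[:,u])
    if len(y): P.append((u,y.max()+.5))
for v in range(int(pu[1])-6,int(pu[1])+1):
    x=np.flatnonzero(m[v]); P+= [(x.min()-.5,v),(x.max()+.5,v)]
P=np.array(P,float)
print("socket in scene at mouth:",fit_circle_px(c,P,m0[:2],.0185,m0[2]))
w=camera("wrist"); print("washer wrist",washer(w)); print(np.round(w["extrinsics"],4).tolist())
E
```

```text
washer scene (array([ 0.5469757 , -0.22169623,  0.02669089]), np.float64(0.0004803049473698131))
0.66 [206.1, 221.2, 230.6, 287.3]
mouth [ 0.54614377 -0.21941922  0.05378338]
275 207 227
277 207 227
279 207 228
281 208 228
283 208 228
285 208 227
287 209 226
289 212 222
socket in scene at mouth: (array([ 0.5472227 , -0.21942858]), np.float64(1.1859633782312882))
washer wrist (array([ 0.54428743, -0.21980343,  0.02662813]), np.float64(0.0036631532713019875))
[[-0.2294, 0.9386, 0.2577, 0.476], [0.9733, 0.2212, 0.061, -0.2362], [0.0002, 0.2648, -0.9643, 0.3005], [0.0, 0.0, 0.0, 1.0]]
```

Emit:
step_arm(
  targets=[0.0, 0.0024, 0.0005, 0.0, 0, 0, 0, 0.0, 0, 0, 0.009, 0, 0, 0, 0.0, 0, 0, 0.009, 0, 0, 0, 0.0, 0, 0, 0.002, 0, 0, 0, 0.0, 0, 0, 0.002, 0, 0, 0, 0.0, 0, 0, 0, 0, 0, 0],
)

```text
clock: 8.4
eef_pos: [0.5419, -0.2194, 0.2986]
ee_rot: [0.361, -3.121, -0.0]
contact_force: [1.5, 0.2, -1.1]
grip_width: 0.0138
grip_force: 40.0
```

Emit:
step_arm(
  targets=[0.0, 0, 0, 0.002, 0, 0, 0, 0.0, 0, 0, 0.002, 0, 0, 0, 0.0, 0, 0, 0, 0, 0, 0],
)

```text
clock: 8.7
eef_pos: [0.5423, -0.2194, 0.295]
ee_rot: [-0.361, 3.119, -0.001]
contact_force: [2.9, -0.4, -4.0]
grip_width: 0.0135
grip_force: 40.0
```

Run:
```python
from h import *
T=tool(); s=get_state(); print((T@[0,0,.268,1])[:3],s["contact_force"],s["moment"],T[:3,2])
```

```text
[ 0.54267089 -0.21942351  0.02699762] [ 2.9438113  -0.39175005 -3.97491691] [-0.01984503 -0.89100189  0.01029637] [ 1.53502895e-03 -2.44988816e-04 -9.99998792e-01]
```

The socket is already 6 mm over the nut with only light side force. I'll go down with a small correction.

Emit:
step_arm(
  targets=[0.0, -0.001, 0, 0.002, 0, 0, 0, 0.0, 0, 0, 0.003, 0, 0, 0, 0.0, 0, 0, 0.003, 0, 0, 0, 0.0, 0, 0, 0, 0, 0, 0],
)

```text
clock: 9.1
eef_pos: [0.5428, -0.2192, 0.2863]
ee_rot: [0.361, -3.121, 0.0]
contact_force: [3.1, -0.8, -3.8]
grip_width: 0.0142
grip_force: 40.0
```

Run:
```python
from h import *
T=tool(); s=get_state(); print((T@[0,0,.268,1])[:3],s["contact_force"],s["moment"],T[:3,2])
```

```text
[ 0.5427797  -0.21922508  0.01834183] [ 3.12119189 -0.84400075 -3.80449618] [-0.06766972 -0.82756454  0.04901551] [-8.68764243e-05 -7.74957440e-05 -9.99999993e-01]
```

Emit:
step_arm(
  targets=[0.0, -0.0007, 0, 0.0015, 0, 0, 0, 0.0, 0, 0, 0.0015, 0, 0, 0, 0.0, 0, 0, 0, 0, 0, 0, 0.0, 0, 0, 0, 0, 0, 0],
)

```text
clock: 9.5
eef_pos: [0.5431, -0.2194, 0.2854]
ee_rot: [-0.36, 3.121, 0.0]
contact_force: [-3.5, 1.1, 12.8]
grip_width: 0.0139
grip_force: 40.0
```

Run:
```python
from h import *
T=tool(); s=get_state(); print((T@[0,0,.268,1])[:3],s["contact_force"],s["moment"],T[:3,2])
```

```text
[ 0.54315053 -0.21928156  0.01743824] [-3.4667526   1.07900486 12.82486234] [4.75665809e-01 1.04952159e+00 7.56447466e-04] [ 4.97411351e-05  2.62751035e-04 -9.99999964e-01]
```

Fully seated: 12.8 N upward and the mouth at 17.4 mm. Tightening clockwise now.

Emit:
step_arm(
  targets=[0.0, 0, 0, 0, 0, 0, 0.09, 0.0, 0, 0, 0, 0, 0, 0.09, 0.0, 0, 0, 0, 0, 0, 0.09, 0.0, 0, 0, 0, 0, 0, 0.09, 0.0, 0, 0, 0, 0, 0, 0.09, 0.0, 0, 0, 0, 0, 0, 0],
)

```text
clock: 10.1
eef_pos: [0.5436, -0.2194, 0.2855]
ee_rot: [0.349, 3.121, -0.0]
contact_force: [-2.9, 0.4, 12.4]
grip_width: 0.0138
grip_force: 40.0
```

Run:
```python
from h import *
T=tool(); s=get_state(); print((T@[0,0,.268,1])[:3],s["contact_force"],s["moment"],T[:3,2],np.arctan2(-T[1,0],-T[0,0]))
```

```text
[ 0.54386464 -0.21954819  0.01745907] [-2.85803074  0.37875548 12.38366915] [0.12211852 0.54652406 0.02735825] [ 1.14824117e-03 -4.16631126e-04 -9.99999254e-01] -0.22267869583179298
```

Emit:
step_arm(
  targets=[0.0, 0, 0, 0, 0, 0, 0.09, 0.0, 0, 0, 0, 0, 0, 0.09, 0.0, 0, 0, 0, 0, 0, 0.09, 0.0, 0, 0, 0, 0, 0, 0.09, 0.0, 0, 0, 0, 0, 0, 0.09],
)

```text
clock: 10.6
eef_pos: [0.5435, -0.2195, 0.2855]
ee_rot: [1.037, 2.964, 0.0]
contact_force: [-1.9, 0.7, 11.7]
grip_width: 0.0138
grip_force: 40.0
```

Run:
```python
from h import *
T=tool(); s=get_state(); print((T@[0,0,.268,1])[:3],s["contact_force"],s["moment"],T[:3,2],np.arctan2(-T[1,0],-T[0,0]))
out=[]
for n in ["wrist","scene"]:
    c=camera(n); cv2.imwrite(f"pics/b_{n}.png",c["pixels"]); 
    m=proj(c,(T@[0,0,.2,1])[:3]); h=50 if n=="scene" else 200
    u0=int(max(h,min(640-h,m[0]))); v0=int(max(h,min(480-h,m[1])))
    out.append(cv2.resize(np.ascontiguousarray(c["pixels"][v0-h:v0+h,u0-h:u0+h]),(400,400),interpolation=cv2.INTER_CUBIC))
cv2.imwrite("pics/b.png",np.hstack(out))
```

```text
[ 0.54389242 -0.21958944  0.01746338] [-1.9172742   0.66234377 11.70380316] [-0.01126512  0.54168516  0.38011061] [ 1.29720522e-03 -2.93524463e-04 -9.99999116e-01] -0.6728521084460385
```

View pics/b.png

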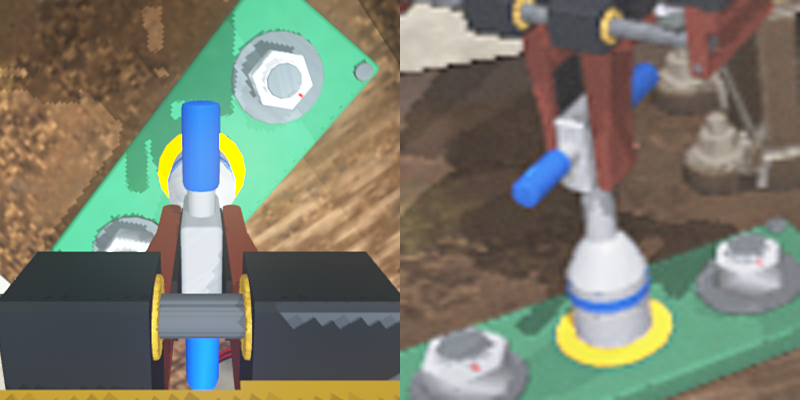

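The crops show the wrench seated on the yellow washer and turned about 52°, with the crossbar aligned to the gripper and the neighbouring nuts unmoved. I'll let it settle and hand in.

Emit:
step_arm(
  targets=[0.0, 0, 0, 0, 0, 0, 0, 0.0, 0, 0, 0, 0, 0, 0, 0.0, 0, 0, 0, 0, 0, 0],
)

```text
clock: 11.0
eef_pos: [0.5435, -0.2195, 0.2855]
ee_rot: [1.033, 2.966, 0.001]
contact_force: [-2.1, 0.3, 11.9]
grip_width: 0.0136
grip_force: 40.0
```

Run:
```python
from h import *
T=tool(); s=get_state(); print((T@[0,0,.268,1])[:3],s["contact_force"],s["moment"],s["grip_force"],np.arctan2(-T[1,0],-T[0,0]),np.abs(s["qvel"]).max())
print(close_job())
```

```text
[ 0.54387041 -0.21954968  0.01745172] [-2.11296692  0.30847708 11.86941962] [0.12037203 0.54402253 0.00161839] 40.00239989720285 -0.6701850156989622 0.0015543069988913835
the job is handed in; nothing more can be done
None
```

The 24 mm wrench (blue bands) fits: I seated it fully on the yellow-washer nut, turned it about 52° clockwise (roughly 45° at the nut after free play, not measured directly), and handed the job in at 11 s still gripped at 40 N, with the other two wrenches left untouched in the rack; no verdict was reported.

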